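Lift the plotter pen and put the marker away

TASK

The drawing is finished: raise the pen-lift lever on the plotter's head all the way up. Then pull the marker straight up out of the head and stand it nib down in the empty plastic cup. Leave the lever up, the cup standing, and the canister, tumbler and ball where they are.

Things in the scene. Friction and masses are not known exactly. Their poses are not given: they have to be found in the camera images.
- plotter: desktop drawing plotter, fixed: grey bed 240 (x) x 290 (y) x 22 mm thick, a sheet of paper with a drawing on it; an aluminium beam along y (top 95 mm above the shelf board, 50 to 75 mm behind the bed's middle) on two black cheeks (110 mm high, y = +-130 to 145 mm). Origin: centre of the bed's underside, at shelf-board height; -x is its front, facing the robot, z up.
- head: white pen head on the beam, fixed: block 64 x 60 mm, 48 to 106 mm above the board, its front 20 mm behind (+x) the marker's axis. Before it is the aluminium carriage, a square upright sleeve (29 mm outside, 21 mm inside, 45 mm tall, top 100 mm above the board, 113 mm with the lever up). Origin: on the sleeve's axis at board height; axes parallel to the plotter's.
- lever_pivot (a point): pivot of the pen-lift lever, on the head's left (+y) side: 12 mm before (-x), 44 mm left (+y) of the marker's axis and 97 mm above the board. Axes as the head; the lever turns about its y axis.
- lever_grip (a point): middle of the lever's black grip, 80 mm from the pivot. The grip is 42 mm long (along the lever), 14 mm wide (y) and 18 mm tall, on a steel bar 8 mm wide; the lever sticks out from the head towards the robot (-x), alone, with free space on both sides.
- pen_lever (a joint): angle of the pen-lift lever in rad: 0 is fully down (lever slopes 0.4 rad below level), 0.95 is fully up (0.55 rad above level). It stays where it is left; about 2 N at the grip moves it. Raising it lifts the carriage and marker some 13 mm.
- marker: grey marker, 150 mm long, 17 mm diameter, 30 g, with a 27 mm collar 6 mm thick (77.5 to 83.5 mm above the nib) by which it hangs upright and loose in the sleeve. Origin at the nib (lower end), z along the marker to its blunt upper end.
- marker_grip (a point): point on the marker's axis 128 mm above the nib (22 mm below the upper end), a good place to grip from above.
- cup: empty plastic cup, yellow, round, 95 mm tall, rim 74 mm across, 3 mm wall, 90 g, loose on the board. Origin: centre of its underside, z up.
- canister: closed stainless canister with a clip-on lid, 94 mm across (100 mm over its clips), 130 mm tall. Bystander. Origin: centre of its underside.
- tumbler: glass tumbler of amber marbles, 74 mm across, 100 mm tall. Bystander. Origin: centre of its underside.
- ball_center (a point): centre of the orange silicone ball, 60 mm across, which sits in a cork ring. Bystander.

How it is judged (in metres and radians):
On the way, in this order (a step that is already met when the one before it is completed fails the run):
1. the pen-lift lever is raised (above 0.75 rad) with the marker still in the head (value of joint pen_lever above 0.75 rad and z of marker in the frame of head below 0.08 m), for 0.2 s.
2. the marker's nib is clear above the sleeve (value of joint pen_lever above 0.75 rad and z of marker in the frame of head above 0.115 m), for 0.1 s.
At the end, for the whole second after the job is handed in: The lever stays up (above 0.75 rad); the marker stands or leans nib down inside the cup (nib within 36 mm of the cup's axis and less than 30 mm above its underside, marker within 0.75 rad of upright); the cup stands on the board within 0.1 rad of upright; both at rest (below 0.03 m/s) (value of joint pen_lever above 0.75 rad and horizontal distance between marker and cup below 0.036 m and z of marker in the frame of cup between -0.005 and 0.03 m and angle between marker's own z axis and vertical below 0.75 rad and angle between cup's own z axis and vertical below 0.1 rad and height (world z) of cup below 0.01 m and linear speed of each of marker, cup below 0.03 m/s); the robot touches nothing.
It fails at once if the cup is tipped by more than 0.5 rad (angle between cup's own z axis and vertical above 0.5 rad).
It fails at once if the canister, tumbler or ball is moved by more than 30 mm (distance of any of canister, tumbler, ball_center from where it was at the start of the episode above 0.03 m).
It also fails if it takes over 51 s, if anything falls off the work surface, if the arm or the gripper's body presses on something with over 40 N, if the wrist force passes 120 N, or if a joint passes its speed limit or range.

ROBOT

A 6-joint arm with a two-finger parallel gripper is mounted at the origin on the work surface. World frame = base frame: x ahead of the robot, y to its left, z up, the work surface at z = 0. Lengths are in m, angles in degrees, forces in N, time in s.
With the tool pointing down it reaches from about 0.35 to 0.875 m from the base axis. Payload 4.2 kg.
Tool frame: the origin (TCP) lies on the front face of the gripper's body, between the roots of the fingers; the fingertips stand finger_overhang ahead of it and the grasp point (between the pads) lies 51 mm ahead of it (finger_overhang is the distance from the TCP to the fingertips, in m); z points along the fingers, y is the line along which they close (so a half turn about z gives the same grasp; the last joint's range is limited). The gripper opens to 87 mm and grips with 3 to 60 N. Pads are 19 mm wide; open, the fingers measure 117 mm over their backs; the gripper's body (75 mm by 190 mm) begins 51 mm behind the grasp point.
Start: joints at [83.056, 22.042, 0.453, 0, -68.411, -14.817], TCP at [0.232, 0.58, 0.292] pointing down, gripper open.
Joint ranges: [-179.83, 179.83], [-69.29, 118.12], [-61.27, 80.66], [-181.25, 117.63], [-171.15, -9.14], [-177.46, 177.46]. Speed limits (degrees/s): [159.86, 159.86, 180, 180, 180, 180].

INTERFACE

Orientations are given as a 3x3 rotation matrix whose columns are the frame's x, y, z axes.
In Python, from station import sense, capture, camera_model, finish_job, finger_overhang gives the robot as it stands. The module is installed in compiled form; this text tells all that it offers.
- The arm moves only by the tool jog_arm, never from a script. Its argument "rows" is a list that holds one entry, the list of rows, each a list of 4 numbers: the shift along the tool's x, y, z in m, then the turn about the tool's z in rad. A call has 1 to 20 rows; each row shifts and turns the commanded pose from where the row before left it, along the tool's axes as they then stand; what a row does not reach is not made up. A row lasts 1/8 s, in which the tool goes at most 62.5 mm and 10.7 degrees, less where a joint would pass 70% of its speed; a pose out of reach is approached as far as the arm can. A call is refused whole if a number of a shift passes 0.0625 or a number of a turn 0.188, either way. A call with a gripper value outside its range is refused whole. "claw" is the opening, from 0 (shut) to 1 (fully open), set as the call begins (left out, the last holds). The fingers move at their own pace and stop on an object; the grip force is fixed at half the most. Time passes only in rows, so rows that do not move let the fingers close. It gives the time, the measured TCP pose, the force, the opening and the grip force at its end, in the units of the state.
- sense(): the state, without advancing time (a new reading comes with each control period).
- capture(name): name is "side" or "top" or "wrist"; returns the picture (384x512x3 uint8, red, green, blue); there is no depth.
- camera_model(name): a dict with "fovy" (degrees; the focal length in pixels is half the picture's height over the tangent of half this angle, whatever the lens; pixels are square), "cx", "cy" (the principal point, pixels), "eye" and "rotation" of the camera in the world. Camera axes: x right, y down, z forward; pixel columns grow to the right and rows downward; lengths in m; the calibration is good to about 2 mm. The wrist camera is an equidistant fisheye: a pixel r from the principal point sees the ray r / f radians off the axis. A picture is of the moment at which its call begins: read the wrist's pose just before it. camera_model takes no time and is no camera call; for the wrist camera it gives the pose at the moment of the call.
- finish_job(): hands the job in; it is judged then, once.
The state is a dict: "time_s": time; "joints": joint angles; "joint_velocities": joint speeds; "effort": joint torques, N m; "tcp_pos": TCP position; "ee_rot": TCP orientation; "wrist_force": force on the tool from outside, world axes, zero at the start; "moment": the same for the moment, N m; "gripper_width": opening from 0.0 (shut) to 1.0 (fully open); "gripper_force": force on a finger pad.
Only numpy, scipy, OpenCV 4.12 (cv2) and the standard library are available. Lean on these libraries where they do the work, as an engineer would, in place of code of your own. Each camera call takes 0.05 s, during which the arm holds its last target. There are 200 camera calls.

## Working session

There is one attempt and no reset: what is moved stays moved. The work goes in short steps, Python scripts to look and compute and a tool call to move; the robot and the scene stay as the last step left them, time stands still between calls to the robot, and variables do not carry over. Pictures are saved under pics/ and viewed, at most 10 in all, crops included, and the job is handed in when it is done.

Besides the shell and the picture viewer there is one more tool, called as a command line: name --argument value ..., lists and objects as JSON in quotes. jog_arm: Moves the arm, as the interface text tells. Its arguments: {"type":"object","properties":{"rows":{"type":"array"},"claw":{"type":"number"}},"required":["rows"]}

```bash
mkdir -p pics; cat > h.py <<'E'
import numpy as np, cv2
from station import *
def ray(name,u,v,m=None):
    m=m or camera_model(name); f=192/np.tan(np.radians(m["fovy"])/2)
    d=np.array([(u-m["cx"])/f,(v-m["cy"])/f,1.])
    if name=="wrist":
        r=np.hypot(d[0],d[1]); d=np.array([*(d[:2]/max(r,1e-9)*np.sin(r)),np.cos(r)])
    return np.array(m["eye"]),np.array(m["rotation"])@(d/np.linalg.norm(d))
def atz(name,u,v,z,m=None):
    e,d=ray(name,u,v,m); return e+d*(z-e[2])/d[2]
def meet(a,b):
    (p,d),(q,e)=a,b; s=np.linalg.lstsq(np.c_[d,-e],q-p,rcond=None)[0]
    A,B=p+d*s[0],q+e*s[1]; return (A+B)/2,np.linalg.norm(A-B)
def proj(name,P):
    m=camera_model(name); f=192/np.tan(np.radians(m["fovy"])/2)
    p=np.array(m["rotation"]).T@(np.array(P)-m["eye"]); return p[:2]/p[2]*f+[m["cx"],m["cy"]]
E
python3 - <<'E'
from h import *
a=capture("side");b=capture("top")
cv2.imwrite("pics/side.png",cv2.resize(a[...,::-1],(800,600)));cv2.imwrite("pics/top.png",cv2.resize(b[...,::-1],(800,600)))
s=sense();print(s["time_s"],s["tcp_pos"],s["ee_rot"],finger_overhang)
for n in("side","top","wrist"):print(camera_model(n))
E
```

```text
0.1 [0.23154387 0.58009024 0.29128195] [[ 9.28667573e-01 -3.70912578e-01 -6.30774567e-04]
 [-3.70913100e-01 -9.28665724e-01 -1.85612176e-03]
 [ 1.02680188e-04  1.95768264e-03 -9.99998078e-01]] 0.0697
{'fovy': 49.44698887118671, 'cx': 261.96999440914874, 'cy': 197.8203742839067, 'eye': array([0.26842327, 0.58392997, 0.79924216]), 'rotation': array([[-0.91851413, -0.29320969,  0.26525435],
       [-0.39538474,  0.67835329, -0.61928   ],
       [ 0.00164274, -0.67369495, -0.73900772]])}
{'fovy': 45.523519028762365, 'cx': 251.59673765403772, 'cy': 189.93983738350556, 'eye': array([ 0.39329831, -0.00190762,  1.3707592 ]), 'rotation': array([[ 0.00783716, -0.99536858,  0.09581216],
       [-0.99990855, -0.00674458,  0.01172189],
       [-0.01102139, -0.09589526, -0.99533041]])}
{'fovy': 65.70646984690485, 'cx': 257.6468136455125, 'cy': 188.9602092473186, 'eye': array([0.30206911, 0.5536867 , 0.38400512]), 'rotation': array([[-0.37093222, -0.89298294, -0.25493284],
       [-0.92865618,  0.35746197,  0.09908904],
       [ 0.00264398,  0.27350027, -0.96186829]])}
```

View pics/side.png

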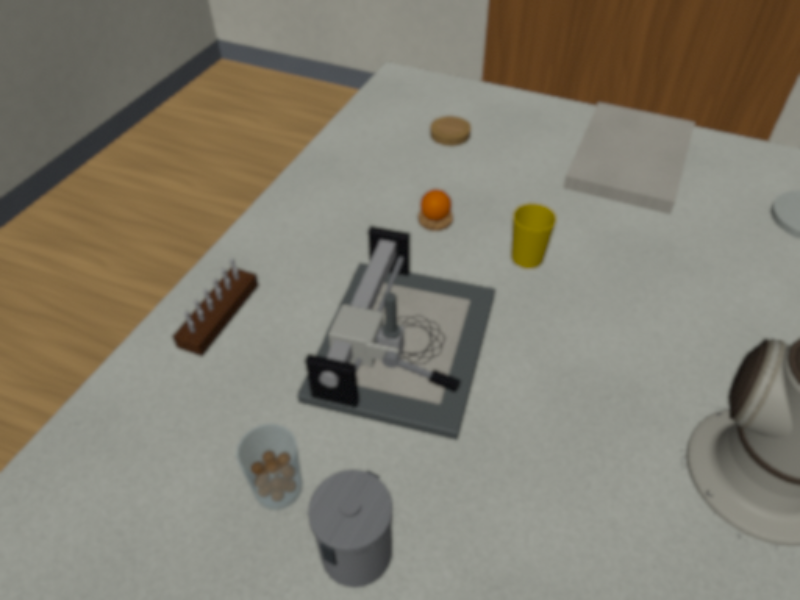

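View pics/top.png

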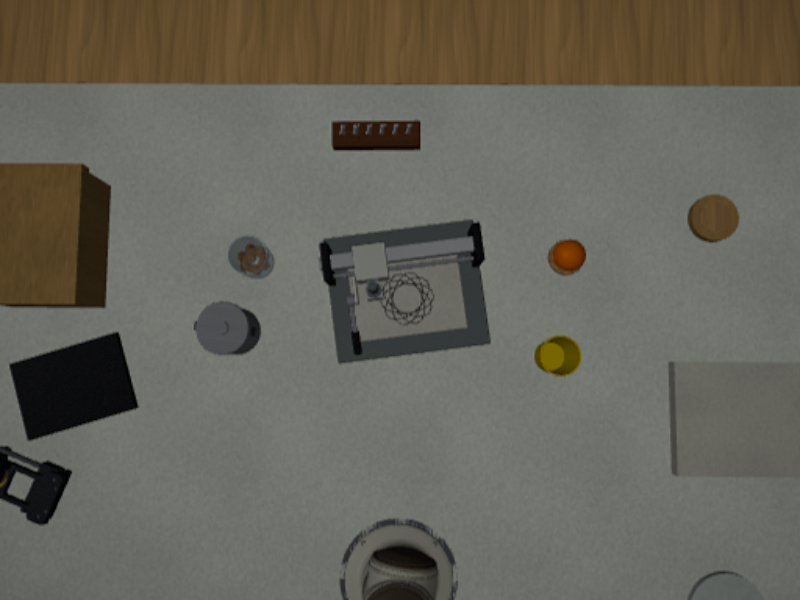

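Side view (800x600 px): lever grip (446,381), marker top (390,296), cup rim centre (534,215), plotter in the middle, canister and tumbler bottom left, ball (436,205). Top view: grip (357,343), marker top (374,286), cup rim (560,356), bed corners (323,240), (472,221), (489,344), (338,362).

```bash
python3 - <<'E'
from h import *
k=1/1.5625
np.set_printoptions(precision=4,suppress=True)
for n,s,t in(("grip",(446,381),(357,343)),("mark",(390,296),(374,284)),("rim",(534,217),(560,356)),("ball",(436,205),(569,255))):
    print(n,*meet(ray("side",s[0]*k,s[1]*k),ray("top",t[0]*k,t[1]*k)))
c=[atz("top",u*k,v*k,.022) for u,v in((323,240),(472,221),(489,344),(338,362))]
print(np.array(c),np.mean(c,0))
print("rim z.095",atz("top",560*k,356*k,.095),atz("side",534*k,217*k,.095))
l=c[3]-c[0];w=c[1]-c[0];print(np.linalg.norm(l),np.linalg.norm(w),np.degrees([np.arctan2(-l[1],-l[0]),np.arctan2(w[0],-w[1])]))
a=c[2]-c[1];b=c[2]-c[3];print(np.degrees([np.arctan2(-a[1],-a[0]),np.arctan2(b[0],-b[1])]))
E
```

```text
grip [0.432  0.0778 0.0724] 0.003326880137906298
mark [0.5292 0.0443 0.1687] 0.002830746778027725
rim [ 0.4124 -0.2843  0.0928] 0.000433995554044795
ball [ 0.6021 -0.3171  0.0344] 0.0022761645689548604
[[ 0.6313  0.1489  0.022 ]
 [ 0.6697 -0.1357  0.022 ]
 [ 0.4352 -0.167   0.022 ]
 [ 0.3992  0.1167  0.022 ]] [ 0.5339 -0.0093  0.022 ]
rim z.095 [ 0.4126 -0.2837  0.095 ] [ 0.4117 -0.2816  0.095 ]
0.2342774139547041 0.28722461732329163 [7.9107 7.6954]
[7.597  7.2158]
```

jog_arm --rows '[[[0.031,0.033,0,0],[0.031,0.033,0,0],[0.031,0.033,0,0],[0.031,0.033,0,0],[0.031,0.033,0,0],[0.031,0.033,0,0],[0.031,0.033,0,0],[0.031,0.033,0,0],[0.031,0.033,0,0],[0.031,0.033,0,0],[0.031,0.033,0,0],[0.034,0.029,0,0],[0,0,0,-0.129],[0,0,0,-0.129],[0,0,0,-0.129],[0,0,0,-0.128],[0,0,0,0],[0,0,0,0]]]' --claw 0.5

```text
time_s: 2.35
tcp_pos: [0.4345, 0.0773, 0.2921]
ee_rot: [[0.991, 0.133, -0.0], [0.133, -0.991, -0.0], [-0.0, 0.0, -1.0]]
wrist_force: [1.1, 0.4, 0.2]
gripper_width: 0.499
gripper_force: 0.0
```

```bash
cat >> h.py <<'E'
def shift(target,yaw=None):
    "tool-frame shift to bring the TCP to target; turn about tool z to world yaw (deg) of tool x"
    s=sense();R=np.array(s["ee_rot"]);d=R.T@(np.array(target)-s["tcp_pos"])
    y=np.degrees(np.arctan2(R[1,0],R[0,0]))
    print("t",s["time_s"],"tcp",np.round(s["tcp_pos"],4),"yaw",round(y,2),"shift",np.round(d,4),"turn",None if yaw is None else round(np.radians(y-yaw),3),"w",round(s["gripper_width"],3),s["gripper_force"],np.round(s["wrist_force"],1))
E
python3 - <<'E'
from h import *
m=camera_model("wrist");np.save("m.npy",m,allow_pickle=True)
a=capture("wrist");cv2.imwrite("pics/w1.png",cv2.resize(a[...,::-1],(800,600),interpolation=cv2.INTER_CUBIC))
shift((.435,.077,.119),7.7)
E
```

```text
t 2.4 tcp [0.4345 0.0773 0.2921] yaw 7.66 shift [0.0005 0.0004 0.1731] turn -0.001 w 0.496 0.0 [ 0.4  0.2 -0.4]
```

View pics/w1.png

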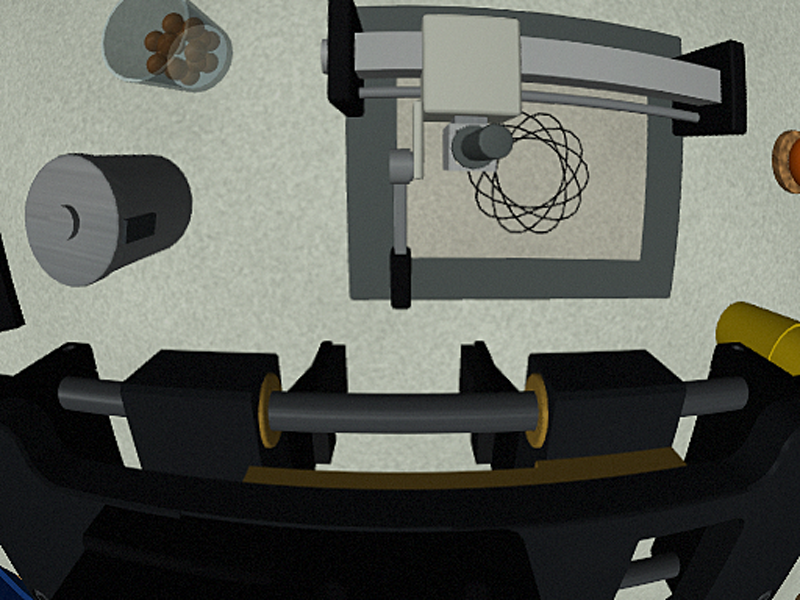

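Wrist view: lever grip's top face centre (400,278), marker top (495,142), canister (110,220) well to the side, fingers open below, parallel to the lever.

```bash
python3 - <<'E'
from h import *
m=np.load("m.npy",allow_pickle=True).item();k=1/1.5625
g=atz("wrist",400*k,278*k,.072,m);t=atz("wrist",495*k,142*k,.1725,m);print(g,t)
c,s=np.cos(np.radians(7.7)),np.sin(np.radians(7.7));R=np.array([[c,-s],[s,c]])
print("rel",R.T@(g-t)[:2],"expected -.0857 .044"); gm=t[:2]+R@[-.0857,.044];print(gm)
shift((*((g[:2]+gm)/2),.119),7.7)
E
```

```text
[0.43336692 0.0798531  0.072     ] [0.52716575 0.04827744 0.1725    ]
rel [-0.08872236  0.04385869] expected -.0857 .044
[0.4363431  0.08039809]
t 2.4 tcp [0.4345 0.0773 0.2921] yaw 7.66 shift [ 0.0007 -0.0027  0.1731] turn -0.001 w 0.496 0.0 [ 0.4  0.2 -0.4]
```

jog_arm --rows '[[[0.001,-0.002,0.03,0],[0,0,0.03,0],[0,0,0.03,0],[0,0,0.03,0],[0,0,0.03,0],[0,0,0.025,0],[0,0,0,0],[0,0,0,0]]]'

```text
time_s: 3.4
tcp_pos: [0.436, 0.0798, 0.118]
ee_rot: [[0.991, 0.135, 0.001], [0.135, -0.991, 0.001], [0.001, -0.0, -1.0]]
wrist_force: [-0.6, 0.8, 0.4]
gripper_width: 0.501
gripper_force: 0.0
```

jog_arm --rows '[[[0,0,0,0],[0,0,0,0],[0,0,0,0],[0,0,0,0],[0,0,0,0],[0,0,0,0]]]' --claw 0

```text
time_s: 4.15
tcp_pos: [0.4355, 0.0792, 0.1174]
ee_rot: [[0.991, 0.135, 0.0], [0.135, -0.991, -0.0], [0.0, 0.0, -1.0]]
wrist_force: [2.3, -3.9, 2.4]
gripper_width: 0.152
gripper_force: 30.0
```

jog_arm --rows '[[[-0.0027,0,-0.0076,0],[-0.002,0,-0.0077,0],[-0.0012,0,-0.0079,0],[-0.0004,0,-0.008,0],[0.0004,0,-0.008,0],[0.0012,0,-0.0079,0],[0.002,0,-0.0077,0],[0.0027,0,-0.0076,0],[0.0035,0,-0.0072,0],[0.0016,0,-0.0027,0],[0,0,0,0],[0,0,0,0],[0,0,0,0]]]'

```text
time_s: 5.78
tcp_pos: [0.4389, 0.0797, 0.1854]
ee_rot: [[0.991, 0.133, -0.005], [0.133, -0.991, -0.001], [-0.005, -0.0, -1.0]]
wrist_force: [9.5, -2.3, -25.0]
gripper_width: 0.156
gripper_force: 30.0
```

```bash
python3 - <<'E'
from h import *
m=camera_model("wrist");np.save("m.npy",m,allow_pickle=True)
a=capture("side")[150:300,150:330];b=capture("wrist")[:220,130:430]
A=cv2.resize(a[...,::-1],(480,400));B=cv2.resize(b[...,::-1],(300,220));out=np.zeros((400,780,3),np.uint8);out[:,:480]=A;out[:220,480:]=B
cv2.imwrite("pics/c1.png",out)
E
```

```text
(no output)
```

View pics/c1.png

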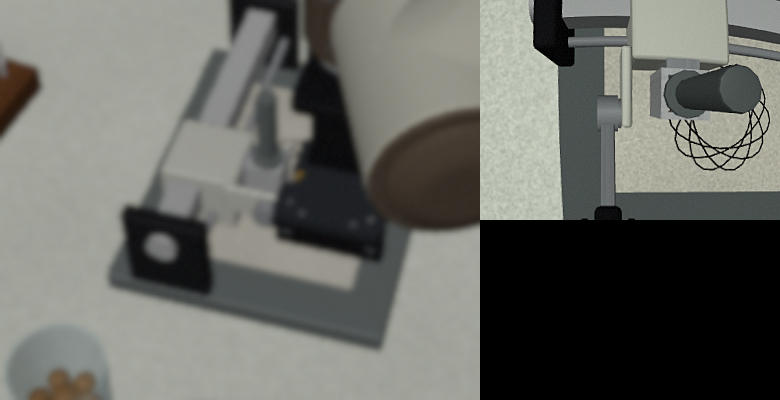

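Picture: the lever bar is at the head's side, grip between the fingers and lifted; carriage and marker raised. Now release and back off upward.

jog_arm --rows '[[[0,0,0,0],[0,0,0,0],[0,0,0,0],[0,0,-0.01,0],[0,0,-0.03,0],[0,0,-0.04,0],[0,0,-0.04,0],[0,0,-0.03,0],[0,0,0,0],[0,0,0,0]]]' --claw 0.4

```text
time_s: 7.12
tcp_pos: [0.4398, 0.08, 0.3394]
ee_rot: [[0.991, 0.135, -0.0], [0.135, -0.991, 0.0], [-0.0, -0.0, -1.0]]
wrist_force: [-0.1, 0.5, -0.3]
gripper_width: 0.402
gripper_force: 0.0
```

```bash
python3 - <<'E'
from h import *
m=camera_model("wrist");np.save("m.npy",m,allow_pickle=True)
b=capture("wrist");a=capture("side")[130:290,150:330]
cv2.imwrite("pics/w2.png",np.hstack([cv2.resize(b[:300,100:440][...,::-1],(453,400)),cv2.resize(a[...,::-1],(340,400))]))
shift((.527,.048,.335),7.7)
E
```

```text
t 7.225 tcp [0.4398 0.08   0.3386] yaw 7.74 shift [0.0821 0.0434 0.0035] turn 0.001 w 0.398 0.0 [ 0.6  0.1 -0.2]
```

View pics/w2.png

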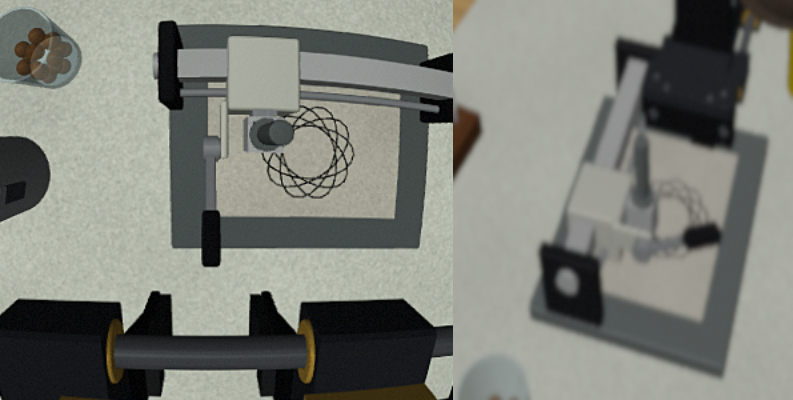

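Lever is up and free of the gripper (grip at (211,237) left panel, (703,236) right panel); marker top at (280,133) left, marker still upright in the head.

```bash
python3 - <<'E'
from h import *
m=np.load("m.npy",allow_pickle=True).item()
t=atz("wrist",310.2,99.75,.185,m);print("marker",t)
print("grip",meet(ray("wrist",258.4,177.8,m),ray("side",282.4,224.4)))
shift((t[0],t[1],.335),7.7)
E
```

```text
marker [0.52705023 0.04900669 0.185     ]
grip (array([0.44120309, 0.07950678, 0.13493448]), np.float64(0.004072589325482015))
t 7.225 tcp [0.4398 0.08   0.3386] yaw 7.74 shift [0.0823 0.0424 0.0035] turn 0.001 w 0.398 0.0 [ 0.6  0.1 -0.2]
```

jog_arm --rows '[[[0.02,0.01,0,0],[0.022,0.012,0,0],[0.022,0.012,0,0],[0.018,0.008,0,0],[0,0,0.02,0],[0,0,0.03,0],[0,0,0.03,0],[0,0,0.03,0],[0,0,0.014,0],[0,0,0,0],[0,0,0,0]]]' --claw 0.55

```text
time_s: 8.6
tcp_pos: [0.528, 0.0498, 0.2166]
ee_rot: [[0.991, 0.135, 0.002], [0.135, -0.991, 0.0], [0.002, -0.0, -1.0]]
wrist_force: [0.3, 0.5, -0.0]
gripper_width: 0.55
gripper_force: 0.0
```

jog_arm --rows '[[[0,0,0,0],[0,0,0,0],[0,0,0,0],[0,0,0,0],[0,0,0,0],[0,0,0,0]]]' --claw 0

```text
time_s: 9.35
tcp_pos: [0.5273, 0.0495, 0.2156]
ee_rot: [[0.991, 0.135, -0.0], [0.135, -0.991, -0.0], [-0.0, 0.0, -1.0]]
wrist_force: [0.4, -0.6, 0.2]
gripper_width: 0.185
gripper_force: 30.0
```

jog_arm --rows '[[[0,0,-0.006,0],[0,0,-0.012,0],[0,0,-0.016,0],[0,0,-0.016,0],[0,0,-0.016,0],[0,0,-0.016,0],[0,0,-0.016,0],[0,0,-0.016,0],[0,0,-0.012,0],[0,0,-0.008,0],[0,0,0,0],[0,0,0,0]]]'

```text
time_s: 10.85
tcp_pos: [0.527, 0.0496, 0.3489]
ee_rot: [[0.991, 0.135, -0.001], [0.135, -0.991, -0.0], [-0.001, 0.0, -1.0]]
wrist_force: [-0.6, -0.6, 0.1]
gripper_width: 0.184
gripper_force: 30.0
```

```bash
python3 - <<'E'
from h import *
b=capture("wrist");a=capture("side")[100:300,150:390]
cv2.imwrite("pics/c3.png",np.hstack([cv2.resize(b[...,::-1],(400,300)),cv2.resize(a[...,::-1],(360,300))]))
shift((.412,-.283,.345),7.7)
E
```

```text
t 10.95 tcp [0.5271 0.0496 0.3489] yaw 7.74 shift [-0.1589  0.314   0.0042] turn 0.001 w 0.183 29.998367610387504 [-0.3  0.1 -0.5]
```

View pics/c3.png

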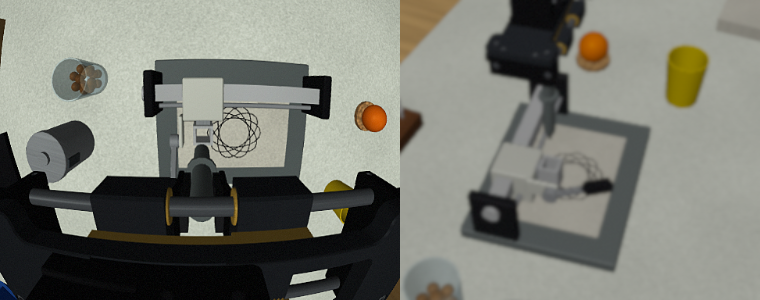

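The marker is held upright, out of the sleeve; the lever stays up.

jog_arm --rows '[[[-0.008,0.016,0,0],[-0.016,0.03,0,0],[-0.018,0.036,0,0],[-0.018,0.036,0,0],[-0.018,0.036,0,0],[-0.018,0.036,0,0],[-0.018,0.036,0,0],[-0.018,0.036,0,0],[-0.016,0.03,0,0],[-0.011,0.022,0,0],[0,0,0,0],[0,0,0,0],[0,0,0,0]]]'

```text
time_s: 12.58
tcp_pos: [0.4122, -0.2824, 0.3496]
ee_rot: [[0.991, 0.136, 0.0], [0.136, -0.991, 0.0], [0.0, -0.0, -1.0]]
wrist_force: [-0.5, 0.1, 1.0]
gripper_width: 0.186
gripper_force: 30.0
```

```bash
python3 - <<'E'
from h import *
a=capture("side")[60:220,240:440];t=capture("top")[160:290,300:430]
cv2.imwrite("pics/c4.png",np.hstack([cv2.resize(a[...,::-1],(500,400)),cv2.resize(t[...,::-1],(300,400))]))
shift((.412,-.283,.19),7.7)
print(proj("side",(.412,-.283,.095)),proj("side",(.412,-.283,.168)))
E
```

```text
t 12.675 tcp [ 0.4123 -0.2824  0.3496] yaw 7.81 shift [-0.0004  0.0005  0.1596] turn 0.002 w 0.188 29.998559653759003 [-0.4 -0.1 -0.4]
[341.8109812  138.53502543] [345.99479573 115.77287563]
```

View pics/c4.png

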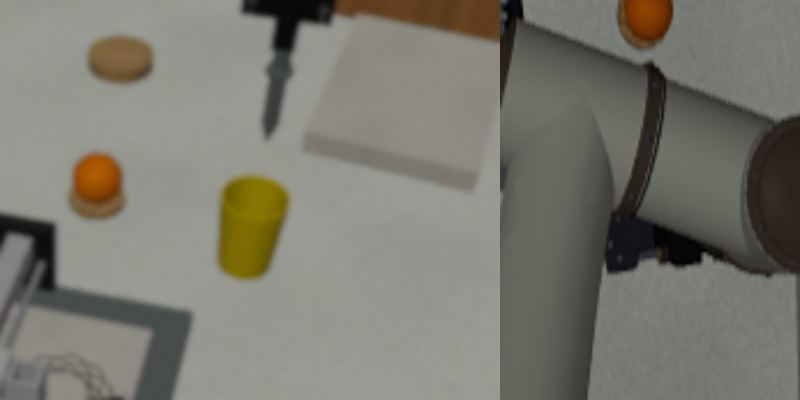

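Nib at (267,138) is directly above the cup's rim centre (254,196), as projected. Lowering.

jog_arm --rows '[[[0,0,0.012,0],[0,0,0.02,0],[0,0,0.02,0],[0,0,0.02,0],[0,0,0.02,0],[0,0,0.02,0],[0,0,0.016,0],[0,0,0.012,0],[0,0,0.008,0],[0,0,0.004,0],[0,0,0.003,0],[0,0,0.002,0],[0,0,0,0],[0,0,0,0]]]'

```text
time_s: 14.42
tcp_pos: [0.4122, -0.283, 0.1928]
ee_rot: [[0.991, 0.135, 0.001], [0.135, -0.991, -0.0], [0.001, 0.0, -1.0]]
wrist_force: [-0.0, 0.4, 0.0]
gripper_width: 0.189
gripper_force: 30.0
```

jog_arm --rows '[[[0,0,0.002,0],[0,0,0.002,0],[0,0,0.001,0],[0,0,0.001,0],[0,0,0,0],[0,0,0,0]]]'

```text
time_s: 15.18
tcp_pos: [0.4121, -0.283, 0.1866]
ee_rot: [[0.991, 0.135, 0.0], [0.135, -0.991, -0.0], [0.0, 0.0, -1.0]]
wrist_force: [-0.5, 0.3, -0.2]
gripper_width: 0.189
gripper_force: 30.0
```

jog_arm --rows '[[[0,0,0,0],[0,0,0,0],[0,0,0,0],[0,0,0,0],[0,0,0,0],[0,0,0,0],[0,0,0,0],[0,0,0,0]]]' --claw 0.8

```text
time_s: 16.18
tcp_pos: [0.4121, -0.283, 0.1866]
ee_rot: [[0.991, 0.135, 0.0], [0.135, -0.991, -0.0], [0.0, 0.0, -1.0]]
wrist_force: [-1.4, -0.3, -0.3]
gripper_width: 0.794
gripper_force: 0.0
```

jog_arm --rows '[[[0,0,-0.006,0],[0,0,-0.01,0],[0,0,-0.015,0],[0,0,-0.02,0],[0,0,-0.025,0],[0,0,-0.025,0],[0,0,-0.025,0],[0,0,-0.025,0],[0,0,-0.025,0],[0,0,-0.015,0],[0,0,0,0],[0,0,0,0],[0,0,0,0],[0,0,0,0]]]'

```text
time_s: 17.92
tcp_pos: [0.412, -0.2829, 0.3768]
ee_rot: [[0.991, 0.135, -0.001], [0.135, -0.991, 0.0], [-0.001, -0.001, -1.0]]
wrist_force: [-0.2, 0.5, -0.5]
gripper_width: 0.801
gripper_force: 0.0
```

```bash
python3 - <<'E'
from h import *
a=capture("side")[60:300,150:450]
cv2.imwrite("pics/c5.png",cv2.resize(a[...,::-1],(750,600)))
E
```

```text
(no output)
```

View pics/c5.png

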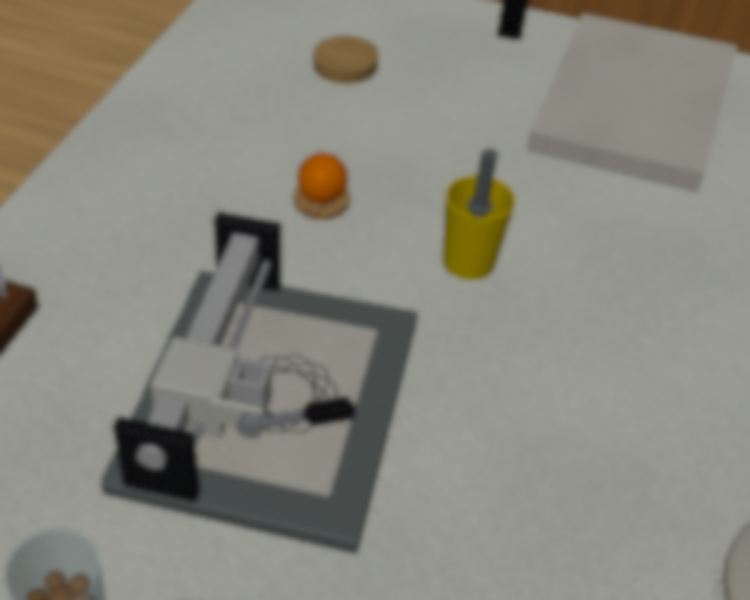

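The marker stands in the cup at (485,185), the cup is upright, the lever is up at (330,410), and the gripper is clear.

```bash
python3 -c "
from station import *
print(finish_job())"
```

```text
the job is handed in; nothing more can be done
None
```

The job is handed in: in the last picture the lever is up, the marker is nib down in the standing cup, the gripper is clear and the ball and tumbler look unmoved; the canister was out of that view, and I got no verdict back.

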